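Reload the baking-paper dispenser

ROBOT

A 6-joint arm with a two-finger parallel gripper is mounted at the origin on a cart in front of the work surface, level with it; the furniture and walls round the work are solid. World frame = base frame: x ahead of the robot, y to its left, z up, the work surface at z = 0. Lengths are in m, angles in rad, forces in N, time in s.
With the tool pointing down it reaches from about 0.35 to 0.85 m from the base axis. Payload 8.1 kg.
Tool frame: the origin (TCP) lies on the centre line of the jaws, within the pads' length; the fingertips stand ctrl.finger_overhang ahead of it and the grasp point (between the pads) lies 5 mm behind it (ctrl.finger_overhang is the distance from the TCP to the fingertips, in m); z points along the fingers, y is the line along which they close (so a half turn about z gives the same grasp; the last joint's range is limited). The gripper opens to 85 mm and grips with 20 to 120 N. Pads are 22 mm wide; open, the fingers measure 114 mm over their backs; the gripper's body (76 mm by 85 mm) begins 54 mm behind the grasp point. The pads swing forward as they close: fully open they stand 13 mm farther back than shut.
Start: joints at [1.172, 0.13, 1.488, -0, 1.523, -0.085], TCP at [0.185, 0.571, 0.245] pointing down, gripper open.
Joint ranges: [-2.96, 2.96], [-0.89, 2.26], [0.02, 2.5], [-1.34, 4.48], [0, 2.73], [-2.66, 2.66]. Speed limits (rad/s): [2.39, 2.39, 2.79, 3.14, 3.14, 3.14].

INTERFACE

Orientations are given as a unit quaternion [x, y, z, w].
In Python, from bench import ctrl gives the robot as it stands.
- The arm moves only by the shell command python3 -m creep 'ROWS' [FORCE]. ROWS is JSON, a list of rows, each a list of 7 numbers: the opening in per cent of the stroke, from 0 (shut) to 100 (fully open), then the shift along the world's x, y, z in cm, then the turn, a rotation vector about the world's x, y, z in degrees. A call has exactly 5 rows; each row is the pose to reach, as a shift and turn from the pose commanded when the call began; what a row does not reach only later rows make up. A row lasts 1/12 s, in which the tool goes at most 41.7 mm and 7.16 degrees, less where a joint would pass 70% of its speed; a pose out of reach is approached as far as the arm can. A call with a gripper value outside its range is refused whole. The fingers move at their own pace and stop on an object; FORCE is the grip in N (left out, the last holds). Time passes only in rows, so rows that repeat a pose let the fingers close, or fill a call up. It gives the time, the measured TCP pose, the force, the opening and the grip force at its end, in the units of the state.
- ctrl.read_state(): the state, without advancing time (a new reading comes with each control period).
- ctrl.snapshot(name): name is "side" or "top"; returns the picture (384x512x3 uint8, red, green, blue); there is no depth.
- ctrl.camera_info(name): a dict with "intrinsics" (3x3 intrinsics, pixels), "k1" (the pictures are not rectified: a ray, as slopes to the right and down, at radius r is drawn at 1 + k1 r^2 times it, then the intrinsics apply), "R" (3x3) and "t" (3): a world point X has camera coordinates R X + t. Camera axes: x right, y down, z forward; pixel columns grow to the right and rows downward; lengths in m; the calibration is good to about 2 mm. A picture is of the moment at which its call begins. camera_info takes no time and is no camera call.
- ctrl.job_done(): hands the job in; it is judged then, once.
The state is a dict: "time": time; "q": joint angles; "qd": joint speeds; "tau": joint torques, N m; "ee_pos": TCP position; "tool_rot": TCP orientation; "wrist_force": force on the tool from outside, world axes, zero at the start; "torque": the same for the moment, N m; "width": opening from 0.0 (shut) to 1.0 (fully open); "grip_force": force on a finger pad.
Only numpy, scipy, OpenCV 4.12 (cv2) and the standard library are available. Lean on these libraries where they do the work, as an engineer would, in place of code of your own. Each camera call takes 0.05 s, during which the arm holds its last target. There are 200 camera calls.

TASK

Reload the baking-paper dispenser: slide the brown paper roll up off the spindle of its upright holder and lay it on its side in the dispenser, resting on both rollers between the end cheeks, either way round; lower it in, do not drop it. Leave the other things on the worktop where they are.

Things in the scene. Friction and masses are not known exactly. Their poses are not given: they have to be found in the camera images.
- roll_center (a point): roll of brown baking paper wound on a cardboard core, 140 long, 58 diameter, 36 bore, about 160 g, rigid; this point is its centre, half-way along its axis; z runs along its axis. It starts upright on the holder's spindle, its lower end 10 above the worktop, and slides straight up off it (4 play all round). The flat black hob glass in the middle of the worktop, 5 above it, is cold
- roll: the same roll; origin at the centre of its lower end as it starts, z along its axis towards the other end
- stand: upright roll holder, fixed to the worktop: round dark foot 100 diameter, 10 high, a steel sleeve of 82 outer diameter that hides the roll up to 98 above the worktop, and in its middle a steel spindle 28 diameter whose tip is 156 above the worktop; origin at the centre of the underside, z up. A wall closes the worktop on its far left, 0.45 m left of the robot's middle
- dispenser: tear-off dispenser, fixed to the worktop: open steel cradle 130 deep (x), 168 long (y); end cheeks 6 thick, inner faces 156 apart, arched, rising to 122 above the worktop, so a roll goes in from straight above, held round its middle; front wall (-x side, with the toothed tear bar) 46 high, rear wall 54 high, 124 apart inside; origin at the centre of the underside, z up
- seat (a point): point in the dispenser where the centre of a properly laid roll lies: 51 above the worktop, midway between the cheeks and above the gap between the two grey rollers (16 diameter, along y, at x = -20 and +20, their axes 31 below this point); axes as the dispenser's, a laid roll's axis is along y
- cup: dark espresso cup, bystander, 63 x 86, 50 high; origin at the underside
- timer: round kitchen timer, bystander, 64 diameter, 47 high; origin at the underside
- spice_jar: spice jar with flip cap, bystander, 45 diameter, 106 high; origin at the underside
- salt_shaker: salt shaker, bystander, 44 diameter, 90 high; origin at the underside

How it is judged:
By the outcome, as a careful person would: the job done as asked, in the order asked, and still so for the second after the job is handed in, with the robot touching nothing.
It also fails if it takes over 58 s, if anything falls off the work surface, if the arm or the gripper's body presses on something with over 40 N, if the wrist force passes 120 N, or if a joint passes its speed limit or range.

## Working session

There is one attempt and no reset: what is moved stays moved. The work goes in short steps, Python scripts to look and compute and a shell command to move; the robot and the scene stay as the last step left them, time stands still between calls to the robot, and variables do not carry over. Pictures are saved under pics/ and viewed, at most 14 in all, crops included, and the job is handed in when it is done.

```bash
mkdir -p pics; python3 - <<'E'
from bench import ctrl
import cv2
for n in("side","top"):
    cv2.imwrite(f"pics/{n}0.png",ctrl.snapshot(n)[:,:,::-1]); c=ctrl.camera_info(n); print(n,c)
print(ctrl.read_state(),ctrl.finger_overhang)
E
```

```text
side {'intrinsics': array([[464.07344537,   0.        , 255.14392921],
       [  0.        , 464.07344537, 187.53707084],
       [  0.        ,   0.        ,   1.        ]]), 'k1': -0.17878736177618565, 'R': array([[ 0.84199884, -0.53942977,  0.00731274],
       [-0.27462146, -0.4402468 , -0.85484841],
       [ 0.4643501 ,  0.71777314, -0.51882629]]), 't': array([-0.4943628 ,  0.22850537,  1.17665067])}
top {'intrinsics': array([[393.17325025,   0.        , 258.51799417],
       [  0.        , 393.17325025, 192.27247916],
       [  0.        ,   0.        ,   1.        ]]), 'k1': -0.04773244051090828, 'R': array([[ 0.01672143, -0.99830335, -0.05577475],
       [-0.98875575, -0.00821944, -0.14931348],
       [ 0.14860171,  0.05764434, -0.98721561]]), 't': array([-0.00543009,  0.58048672,  1.31448663])}
{'time': 0.1, 'q': array([ 1.17161141e+00,  1.31108641e-01,  1.48916784e+00, -1.06313388e-06,
        1.52298755e+00, -8.54177290e-02]), 'qd': array([ 7.57739885e-05, -5.30528763e-04, -2.78960899e-03,  3.94631048e-04,
        5.34817436e-05, -6.19398857e-04]), 'tau': array([ 2.13588159e-03, -5.70948100e+01, -5.01946449e+01, -1.12110486e-04,
        8.04840471e-03, -5.28020541e-05]), 'ee_pos': array([0.1849937 , 0.57027868, 0.24433696]), 'tool_rot': array([ 1.56240757e-01,  9.87718648e-01, -8.11404901e-04, -1.99997667e-04]), 'wrist_force': array([ 0.35898515,  0.48113952, -0.97394905]), 'torque': array([-0.01726797,  0.01889517, -0.03311407]), 'grip_force': 0.0, 'width': 1.004771134612965} 0.014
```

View pics/side0.png

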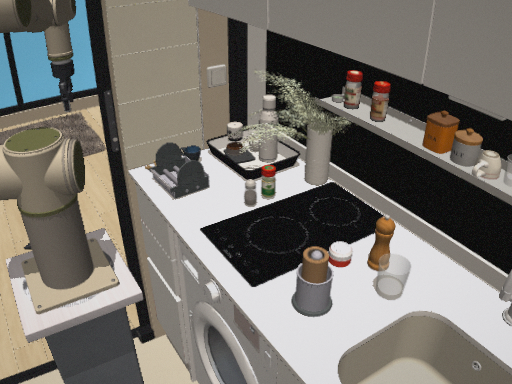

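View pics/top0.png

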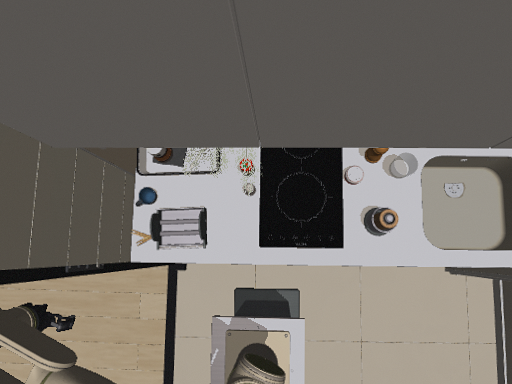

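The side view shows the roll in its holder near (315,275) and the dispenser near (182,170). In the top view they are at (385,220) and (182,228). I'll enlarge both.

```bash
cat >h.py <<'E'
from bench import ctrl
import numpy as np, cv2
def cam(n):
    c=ctrl.camera_info(n); return c["intrinsics"],np.array([c["k1"],0,0,0,0.]),c["R"],c["t"]
def onplane(n,uv,z):
    K,d,R,t=cam(n); p=cv2.undistortPoints(np.array([[uv]],float),K,d)[0,0]
    o=-R.T@t; v=R.T@np.r_[p,1]; return o+v*(z-o[2])/v[2]
def proj(n,X):
    K,d,R,t=cam(n); return cv2.projectPoints(np.array(X,float).reshape(-1,3),cv2.Rodrigues(R)[0],t,K,d)[0][:,0]
def crops(name,boxes):
    out=[cv2.resize(cv2.imread(f)[y:y+75,x:x+100],(400,300),interpolation=cv2.INTER_CUBIC) for f,x,y in boxes]
    cv2.imwrite(name,np.vstack([np.hstack(out[:2]),np.hstack(out[2:])]))
E
python3 -c "
from h import *
crops('pics/c1.png',[('pics/side0.png',265,240),('pics/top0.png',340,185),('pics/side0.png',130,130),('pics/top0.png',130,190)])"
```

```text
(no output)
```

View pics/c1.png

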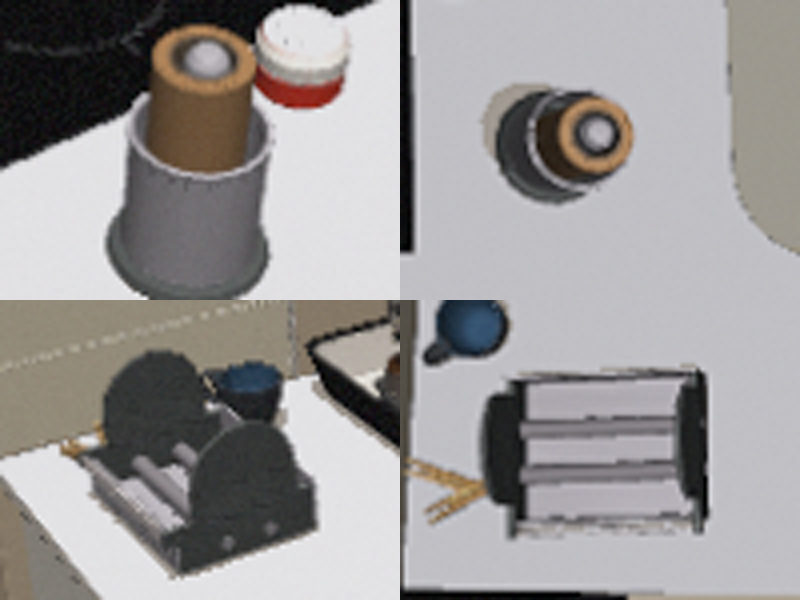

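```bash
python3 - <<'E'
from h import *
from scipy.optimize import least_squares
o=-.375
print('roll',onplane('side',(316+o,254.75+o),.15),onplane('top',(388.5+o,219.3+o),.15))
print('spindle',onplane('side',(265+210/4+o,240+58/4+o),.156),onplane('top',(340+197/4+o,185+133/4+o),.156))
T=[((.02,.078,.025),(160.5,222.4)),((.02,-.078,.025),(199.2,221)),((-.02,.078,.025),(160.5,233.7)),((-.02,-.078,.025),(199.5,232.2))]
S=[((-.065,-.084,0),(175,198.75)),((.065,-.084,0),(208.75,186.25))]
def W(p,X):
    X=np.array(X);c,s=np.cos(p[2]),np.sin(p[2]);return np.c_[p[0]+c*X[:,0]-s*X[:,1],p[1]+s*X[:,0]+c*X[:,1],X[:,2]]
def r(p,a=1,b=1): return np.r_[a*(proj('top',W(p,[x for x,_ in T]))-[u for _,u in T]-o).ravel(),b*(proj('side',W(p,[x for x,_ in S]))-[u for _,u in S]-o).ravel()]
for a,b in((1,0),(0,1),(1,1)):
    f=least_squares(r,[.5,.25,0],args=(a,b)); print(f.x,np.degrees(f.x[2]),f.fun.round(1))
for n,uv,z in(('top',(354,174),.047),('side',(250,187),.09),('side',(268,169),.106),('top',(148,195),.05),('top',(249,189),.09),('top',(343,220),0),('top',(260,220),0)): print(n,uv,onplane(n,uv,z).round(3))
E
```

```text
roll [ 0.48231132 -0.41151197  0.15      ] [ 0.48409582 -0.40903505  0.15      ]
spindle [ 0.48066372 -0.41808999  0.156     ] [ 0.4868598  -0.40981988  0.156     ]
[0.45823821 0.27833325 0.04852189] 2.78009938641852 [-2.5 -0.   2.5 -0.2 -2.5  0.   2.4  0.1 -0.  -0.   0.   0. ]
[0.4563864  0.27990071 0.08619174] 4.938422952390709 [-0.   0.   0.  -0.  -0.   0.   0.  -0.   0.  -0.  -0.   0.1]
[0.45832705 0.27857614 0.05530576] 3.1687865340720056 [-2.6  0.1  2.4 -0.4 -2.6  0.2  2.3 -0.1 -0.2 -0.   0.3  0.5]
top (354, 174) [ 0.646 -0.325  0.047]
side (250, 187) [ 0.565 -0.005  0.09 ]
side (268, 169) [0.657 0.035 0.106]
top (148, 195) [0.567 0.389 0.05 ]
top (249, 189) [0.584 0.031 0.09 ]
top (343, 220) [ 0.492 -0.293  0.   ]
top (260, 220) [ 0.488 -0.003  0.   ]
```

```bash
cat >ov.py <<'E'
from h import *
import sys
def W(p,X):
    X=np.array(X);c,s=np.cos(p[2]),np.sin(p[2]);return np.c_[p[0]+c*X[:,0]-s*X[:,1],p[1]+s*X[:,0]+c*X[:,1],X[:,2]]
def overlay(ps,out):
    tiles=[]
    for p in ps:
        row=[]
        for n,x0,y0 in(('side',130,130),('top',130,190)):
            im=cv2.resize(cv2.imread(f'pics/{n}0.png')[y0:y0+75,x0:x0+100],(400,300),interpolation=cv2.INTER_CUBIC)
            def L(pts,c): cv2.polylines(im,[((proj(n,W(p,pts))+.5-[x0,y0])*4).round().astype(int).reshape(-1,1,2)],False,c,1)
            for y,c in((-.084,(0,0,255)),(.084,(0,0,255)),(.078,(0,255,0)),(-.078,(255,0,255))): L([(-.065,y,0.046),(-.065,y,0),(.065,y,0),(.065,y,.054)],c);L([(-.012,y,.122),(.012,y,.122)],c)
            L([(-.065,-.084,.046),(-.065,.084,.046)],(255,255,0));L([(.065,-.084,.054),(.065,.084,.054)],(255,255,0))
            for x in(-.02,.02):L([(x,-.078,.028),(x,.078,.028)],(0,255,255))
            row.append(im)
        tiles.append(np.hstack(row))
    cv2.imwrite(out,np.vstack(tiles))
E
python3 -c "
from ov import *
overlay([(.458,.268,.049),(.458,.279,.049)],'pics/ov1.png')"
```

```text
(no output)
```

View pics/ov1.png

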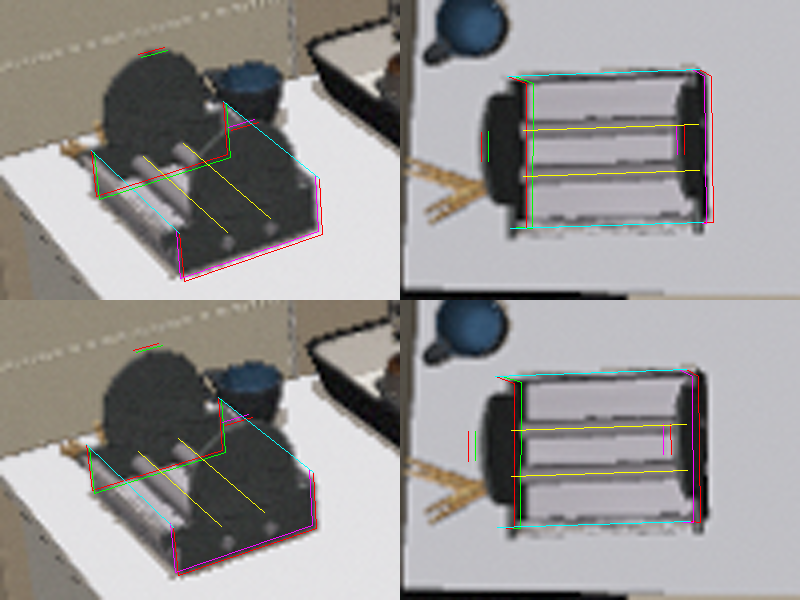

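The overlay puts the dispenser at about (0.456, 0.270) with a yaw of about 2.8°. The roll is at about (0.484, -0.410). I'll swing the arm over towards the roll, keeping the radius small until it is past the wall's front edge.

```bash
python3 -m creep '[[100,0,-4,2,0,0,-2],[100,0,-8,4,0,0,-4],[100,0.5,-12,5,0,0,-6],[100,0.5,-16,5,0,0,-8],[100,0.5,-17,5,0,0,-8]]'
python3 -m creep '[[100,3,-2.5,0,0,0,-5],[100,6,-5,0,0,0,-10],[100,9,-8,0,0,0,-15],[100,12,-11,0,0,0,-20],[100,14,-13,0,0,0,-25]]'
python3 -m creep '[[100,2,-4,0,0,0,-6],[100,4,-8,0,0,0,-12],[100,6,-12,0,0,0,-18],[100,8,-16,0,0,0,-24],[100,9,-19,0,0,0,-28]]'
python3 -c "
from bench import ctrl;s=ctrl.read_state();print(s['q'].round(3))"
```

```text
time: 0.52
ee_pos: [0.1902, 0.3973, 0.2958]
tool_rot: [0.226, 0.974, -0.0, 0.0]
wrist_force: [0.5, -0.7, 0.2]
width: 0.998
grip_force: 0.0
time: 0.93
ee_pos: [0.3316, 0.2683, 0.2951]
tool_rot: [0.433, 0.902, -0.0, 0.0]
wrist_force: [-1.3, -0.0, 0.1]
width: 1.001
grip_force: 0.0
time: 1.35
ee_pos: [0.4199, 0.0807, 0.295]
tool_rot: [0.638, 0.77, 0.0, -0.0]
wrist_force: [0.6, 0.5, 0.5]
width: 1.001
grip_force: 0.0
[ 0.07  -0.366  1.856  0.     1.651 -0.117]
```

```bash
python3 -m creep '[[100,1,-4,0,0,0,-5],[100,2,-8,0,0,0,-10],[100,2,-12,0,0,0,-15],[100,2,-16,0,0,0,-20],[100,2,-20,0,0,0,-26]]'
python3 -m creep '[[100,-1,-4,0,0,0,-5],[100,-2,-8,0,0,0,-10],[100,-3,-12,0,0,0,-15],[100,-4,-16,0,0,0,-20],[100,-4,-20,0,0,0,-25]]'
python3 -m creep '[[100,0,-2,0,4,-3.4,0],[100,0,-4,0,8,-6.8,0],[100,0,-6,0,13,-11,0],[100,0,-8,0,18,-15,0],[100,0,-10,0,23,-19.5,0]]'
python3 -c "
from bench import ctrl;s=ctrl.read_state();print(s['q'].round(3))"
```

```text
time: 1.77
ee_pos: [0.4389, -0.1193, 0.2949]
tool_rot: [0.795, 0.607, -0.0, -0.0]
wrist_force: [1.4, 1.1, -0.2]
width: 1.0
grip_force: 0.0
time: 2.18
ee_pos: [0.3976, -0.3193, 0.2952]
tool_rot: [0.907, 0.42, -0.0, -0.0]
wrist_force: [1.9, 0.8, 0.6]
width: 1.003
grip_force: 0.0
time: 2.6
ee_pos: [0.3993, -0.4189, 0.2964]
tool_rot: [0.874, 0.408, 0.239, -0.108]
wrist_force: [1.0, 0.6, 0.0]
width: 1.002
grip_force: 0.0
[-1.18   0.189  1.419  0.478  1.77  -0.443]
```

```bash
cat >g.py <<'E'
from h import *
from scipy.spatial.transform import Rotation as Ro
def go(pos,z,y):
    s=ctrl.read_state(); R0=Ro.from_quat(s['tool_rot']); z=np.array(z,float);z/=np.linalg.norm(z);y=np.array(y,float);y-=z*(y@z);y/=np.linalg.norm(y)
    best=None
    for k in(1,-1):
        G=Ro.from_matrix(np.c_[np.cross(k*y,z),k*y,z]); v=np.degrees((G*R0.inv()).as_rotvec())
        if best is None or np.linalg.norm(v)<np.linalg.norm(best): best=v
    print('shift',((np.array(pos)-s['ee_pos'])*100).round(2),'turn',best.round(1),'q',s['q'].round(2),'F',s['wrist_force'].round(1))
E
python3 -c "
from g import *
go([.393,-.517,.20],[.647,.763,0],[.763,-.647,0])"
```

```text
shift [-0.63 -9.81 -9.64] turn [ 45.7 -38.2  -0.1] q [-1.18  0.19  1.42  0.48  1.77 -0.44] F [1.  0.6 0. ]
```

```bash
python3 -m creep '[[100,0,-2,0,4.6,-3.8,0],[100,0,-4,0,9.1,-7.6,0],[100,0,-6,0,13.7,-11.4,0],[100,0,-8,0,18.3,-15.2,0],[100,-0.6,-9.8,0,23,-19,0]]'
python3 -m creep '[[100,0,0,-2,4.6,-3.8,0],[100,0,0,-4,9.1,-7.6,0],[100,0,0,-6,13.7,-11.4,0],[100,0,0,-8,18.3,-15.2,0],[100,0,0,-9.6,22.8,-19,0]]'
python3 -c "
from g import *
go([.393,-.517,.128],[.647,.763,0],[.763,-.647,0])
for n in('side','top'): cv2.imwrite(f'pics/{n}1.png',ctrl.snapshot(n)[:,:,::-1])
a=cv2.imread('pics/side1.png')[180:330,220:420];b=cv2.imread('pics/top1.png')[160:310,300:500]
cv2.imwrite('pics/b1.png',cv2.resize(np.hstack([a,b]),(800,300)))"
```

```text
time: 3.02
ee_pos: [0.3932, -0.5166, 0.2952]
tool_rot: [0.784, 0.365, 0.455, -0.212]
wrist_force: [1.5, -0.3, 0.3]
width: 1.0
grip_force: 0.0
time: 3.43
ee_pos: [0.3927, -0.5154, 0.1971]
tool_rot: [0.642, 0.297, 0.64, -0.3]
wrist_force: [0.9, 0.5, -0.4]
width: 0.996
grip_force: 0.0
shift [ 0.03 -0.16 -6.91] turn [-0.2 -0.2 -0.2] q [-1.42  1.09  0.93  1.21  2.21 -0.56] F [ 0.9  0.5 -0.4]
```

View pics/b1.png

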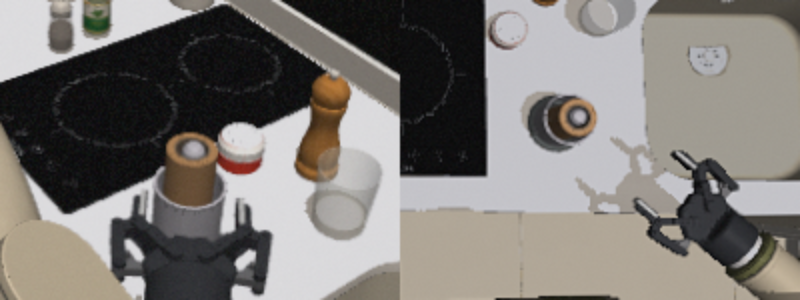

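The gripper is level, straddles the roll's line and sits in front of it, with nothing in between. I'll lower it and move in.

```bash
python3 -m creep '[[100,0,0,-1.5,0,0,0],[100,0,-0.1,-3,0,0,0],[100,0,-0.2,-5,0,0,0],[100,0,-0.2,-6.7,0,0,0],[100,0,-0.2,-6.7,0,0,0]]' 40
python3 -m creep '[[100,2,2.4,0,0,0,0],[100,4,4.7,0,0,0,0],[100,6,7.1,0,0,0,0],[100,8,9.4,0,0,0,0],[100,9.4,11.1,0,0,0,0]]'
python3 -c "
from g import *
go([.487,-.406,.130],[.647,.763,0],[.763,-.647,0])"
```

```text
time: 3.95
ee_pos: [0.3938, -0.518, 0.1333]
tool_rot: [0.645, 0.301, 0.637, -0.298]
wrist_force: [0.1, 0.9, -1.0]
width: 1.0
grip_force: 0.0
time: 4.37
ee_pos: [0.4896, -0.406, 0.1368]
tool_rot: [0.644, 0.303, 0.637, -0.296]
wrist_force: [-0.7, 0.3, 0.4]
width: 1.0
grip_force: 0.0
shift [-0.26  0.   -0.68] turn [ 0.7 -0.3 -0.4] q [-1.27  1.01  1.19  1.2   2.02 -0.72] F [-0.7  0.3  0.4]
```

```bash
python3 -m creep '[[100,-0.2,0,-0.5,0.7,-0.3,-0.4],[60,-0.2,0,-0.5,0.7,-0.3,-0.4],[50,-0.2,0,-0.5,0.7,-0.3,-0.4],[40,-0.2,0,-0.5,0.7,-0.3,-0.4],[40,-0.2,0,-0.5,0.7,-0.3,-0.4]]' 40
python3 -m creep '[[40,0,0,0,0,0,0],[40,0,0,0,0,0,0],[40,0,0,0,0,0,0],[40,0,0,0,0,0,0],[40,0,0,0,0,0,0]]'
python3 -c "
from g import *
go([.487,-.406,.130],[.647,.763,0],[.763,-.647,0])
for n in('side','top'): cv2.imwrite(f'pics/{n}2.png',ctrl.snapshot(n)[:,:,::-1])
a=cv2.imread('pics/side2.png')[180:330,220:420];b=cv2.imread('pics/top2.png')[160:310,300:500]
cv2.imwrite('pics/b2.png',cv2.resize(np.hstack([a,b]),(800,300)))"
```

```text
time: 4.78
ee_pos: [0.4851, -0.4083, 0.1297]
tool_rot: [0.64, 0.295, 0.643, -0.298]
wrist_force: [-1.2, -0.6, 8.4]
width: 0.667
grip_force: 42.1
time: 5.2
ee_pos: [0.485, -0.4083, 0.1297]
tool_rot: [0.64, 0.295, 0.644, -0.298]
wrist_force: [-1.1, 0.2, 7.9]
width: 0.668
grip_force: 42.2
shift [0.2  0.23 0.03] turn [-0.4  0.1  0.1] q [-1.28  1.03  1.19  1.21  2.02 -0.72] F [-1.1  0.2  7.9]
```

View pics/b2.png

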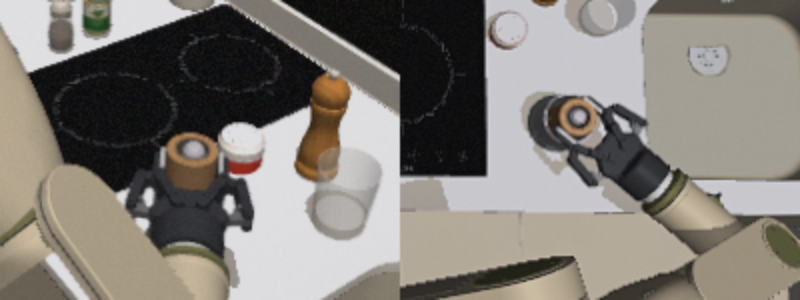

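The roll is gripped on its exposed part with almost no side force. I'll lift it straight up 17 cm.

```bash
python3 -m creep '[[40,0,0,0.5,0,0,0],[40,0,0,1.2,0,0,0],[40,0,0,2,0,0,0],[40,0,0,3,0,0,0],[40,0,0,4,0,0,0]]' 50
python3 -m creep '[[40,0,0,1.2,0,0,0],[40,0,0,2.4,0,0,0],[40,0,0,3.6,0,0,0],[40,0,0,4.8,0,0,0],[40,0,0,6,0,0,0]]'
python3 -m creep '[[40,0,0,1.5,0,0,0],[40,0,0,3,0,0,0],[40,0,0,4.5,0,0,0],[40,0,0,6,0,0,0],[40,0,0,7.5,0,0,0]]'
python3 -c "
from g import *
go([.485,-.408,.30],[.647,.763,0],[.763,-.647,0])"
```

```text
time: 5.72
ee_pos: [0.4853, -0.4065, 0.1683]
tool_rot: [0.641, 0.293, 0.643, -0.3]
wrist_force: [-0.6, -0.5, -1.4]
width: 0.661
grip_force: 54.4
time: 6.13
ee_pos: [0.4855, -0.4063, 0.2288]
tool_rot: [0.641, 0.294, 0.643, -0.3]
wrist_force: [0.5, -0.1, -2.0]
width: 0.659
grip_force: 54.4
time: 6.55
ee_pos: [0.4854, -0.4063, 0.304]
tool_rot: [0.641, 0.294, 0.643, -0.3]
wrist_force: [0.6, 0.8, -1.7]
width: 0.661
grip_force: 54.4
shift [-0.04 -0.17 -0.4 ] turn [-0.5 -0.1  0.1] q [-1.28  0.73  1.28  1.31  2.08 -0.5 ] F [ 0.6  0.8 -1.7]
```

```bash
python3 -m creep '[[40,-1,2,1,-4.5,3.9,0],[40,-2,4,2,-9.1,7.8,0],[40,-2,6,3,-13.7,11.7,0],[40,-2,8,3,-18.3,15.6,0],[40,-2,10,3,-23,19.5,0]]'
python3 -m creep '[[40,0,2,0,-4.5,3.9,0],[40,0,4,0,-9.1,7.8,0],[40,0,6,0,-13.7,11.7,0],[40,0,8,0,-18.3,15.6,0],[40,0,10,0,-23,19.5,0]]'
python3 -c "
from g import *
go([.50,-.10,.30],[0,0,-1],[.999,.049,0])"
```

```text
time: 6.97
ee_pos: [0.465, -0.3064, 0.334]
tool_rot: [0.788, 0.361, 0.453, -0.209]
wrist_force: [0.7, 0.4, -0.5]
width: 0.662
grip_force: 54.3
time: 7.38
ee_pos: [0.4652, -0.2058, 0.3341]
tool_rot: [0.879, 0.402, 0.234, -0.107]
wrist_force: [-0.1, 0.6, -0.9]
width: 0.659
grip_force: 54.3
shift [ 3.48 10.58 -3.41] turn [-28.9  10.   42.6] q [-0.87 -0.19  1.73  0.52  1.68 -0.12] F [-0.1  0.6 -0.9]
```

```bash
python3 -m creep '[[40,0.5,1.5,0,-3.6,1.2,5.3],[40,1,3,0,-7.2,2.5,10.6],[40,1.5,4.5,0,-10.8,3.7,16],[40,2,6,0,-14.4,5,21.3],[40,2.5,7.5,0,-18,6.2,26.6]]'
python3 -c "
from g import *
go([.50,-.10,.20],[0,0,-1],[.999,.049,0])"
```

```text
time: 7.8
ee_pos: [0.4906, -0.1303, 0.3336]
tool_rot: [0.779, 0.619, 0.091, -0.043]
wrist_force: [-0.2, -0.4, -1.7]
width: 0.659
grip_force: 54.3
shift [  0.94   3.03 -13.36] turn [-11.    3.6  15.7] q [-0.5  -0.17  1.63  0.2   1.68 -0.25] F [-0.2 -0.4 -1.7]
```

```bash
python3 -m creep '[[40,0.3,1,-2.7,-3.6,1.2,5.2],[40,0.6,2,-5.4,-7.3,2.4,10.4],[40,0.9,3,-8,-11,3.6,15.7],[40,0.9,3,-10.7,-11,3.6,15.7],[40,0.9,3,-13.4,-11,3.6,15.7]]'
python3 -m creep '[[40,0,0,-3,0,0,0],[40,0,0,-6,0,0,0],[40,0,0,-9,0,0,0],[40,0,0,-12,0,0,0],[40,0,0,-14,0,0,0]]'
python3 -c "
from g import *
go([.50,-.10,.032],[0,0,-1],[.999,.049,0])
for n in('side','top'): cv2.imwrite(f'pics/{n}3.png',ctrl.snapshot(n)[:,:,::-1])
a=cv2.imread('pics/side3.png')[140:290,180:380];b=cv2.imread('pics/top3.png')[140:290,210:410]
cv2.imwrite('pics/b3.png',cv2.resize(np.hstack([a,b]),(800,300)))"
```

```text
time: 8.22
ee_pos: [0.4999, -0.099, 0.198]
tool_rot: [0.69, 0.724, 0.001, -0.001]
wrist_force: [0.2, 0.7, -0.5]
width: 0.658
grip_force: 54.3
time: 8.63
ee_pos: [0.4979, -0.1004, 0.0559]
tool_rot: [0.692, 0.722, 0.001, -0.002]
wrist_force: [-0.4, 0.9, -1.3]
width: 0.661
grip_force: 54.3
shift [ 0.21  0.04 -2.39] turn [-0.2 -0.1  0.4] q [-0.3   0.07  1.92  0.    1.16 -0.35] F [-0.4  0.9 -1.3]
```

View pics/b3.png

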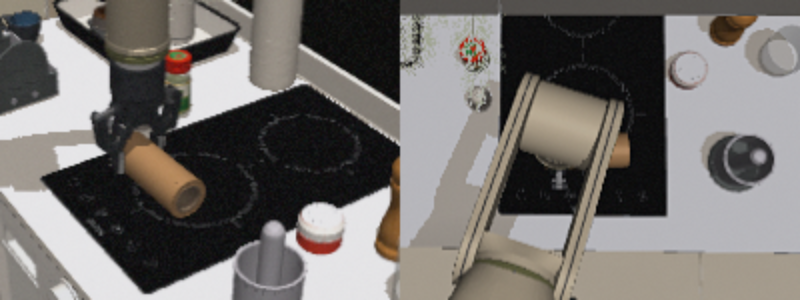

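The roll is held on its side, roughly level, just above the hob glass. I'll lower it gently.

```bash
python3 -m creep '[[40,0,0,-0.5,0,0,0],[40,0,0,-1,0,0,0],[40,0,0,-1.4,0,0,0],[40,0,0,-1.7,0,0,0],[40,0,0,-1.7,0,0,0]]'
python3 -m creep '[[40,0,0,-0.1,0,0,0],[40,0,0,-0.2,0,0,0],[40,0,0,-0.3,0,0,0],[40,0,0,-0.4,0,0,0],[40,0,0,-0.4,0,0,0]]'
```

```text
time: 9.15
ee_pos: [0.4997, -0.1014, 0.0415]
tool_rot: [0.691, 0.723, 0.001, -0.001]
wrist_force: [0.2, 1.1, -1.8]
width: 0.664
grip_force: 54.3
time: 9.57
ee_pos: [0.4994, -0.1013, 0.0371]
tool_rot: [0.691, 0.723, 0.001, -0.001]
wrist_force: [-0.4, 0.4, -2.0]
width: 0.667
grip_force: 54.3
```

```bash
python3 -m creep '[[40,0,0,-0.1,0,0,0],[40,0,0,-0.2,0,0,0],[40,0,0,-0.3,0,0,0],[40,0,0,-0.3,0,0,0],[40,0,0,-0.3,0,0,0]]'
python3 -m creep '[[40,0,0,-0.1,0,0,0],[40,0,0,-0.1,0,0,0],[40,0,0,-0.2,0,0,0],[40,0,0,-0.2,0,0,0],[40,0,0,-0.2,0,0,0]]'
```

```text
time: 9.98
ee_pos: [0.4993, -0.1013, 0.0342]
tool_rot: [0.691, 0.723, 0.001, -0.001]
wrist_force: [-0.5, 0.1, -0.2]
width: 0.663
grip_force: 54.3
time: 10.4
ee_pos: [0.4994, -0.1013, 0.0322]
tool_rot: [0.691, 0.723, 0.001, -0.001]
wrist_force: [0.2, -0.3, -1.6]
width: 0.664
grip_force: 54.3
```

```bash
python3 -m creep '[[40,0,0,-0.05,0,0,0],[40,0,0,-0.1,0,0,0],[40,0,0,-0.15,0,0,0],[40,0,0,-0.2,0,0,0],[40,0,0,-0.2,0,0,0]]'
python3 -c "
from bench import ctrl;print(ctrl.read_state()['torque'])"
```

```text
time: 10.82
ee_pos: [0.4994, -0.1013, 0.0302]
tool_rot: [0.691, 0.723, 0.001, -0.001]
wrist_force: [0.8, 0.2, -1.2]
width: 0.662
grip_force: 54.3
[0.03519699 0.01584377 0.03244221]
```

```bash
python3 -m creep '[[40,0,0,-0.05,0,0,0],[40,0,0,-0.1,0,0,0],[40,0,0,-0.15,0,0,0],[40,0,0,-0.2,0,0,0],[40,0,0,-0.2,0,0,0]]'
python3 -c "
from h import *
print(ctrl.read_state()['torque'])
cv2.imwrite('pics/side4.png',ctrl.snapshot('side')[:,:,::-1])
cv2.imwrite('pics/b4.png',cv2.resize(cv2.imread('pics/side4.png')[180:270,210:330],(800,600),interpolation=cv2.INTER_CUBIC))"
```

```text
time: 11.23
ee_pos: [0.4996, -0.1013, 0.0298]
tool_rot: [0.691, 0.723, 0.001, -0.001]
wrist_force: [-7.8, 3.1, 16.9]
width: 0.663
grip_force: 56.0
[ 0.44432561  1.5291183  -0.0905136 ]
```

View pics/b4.png

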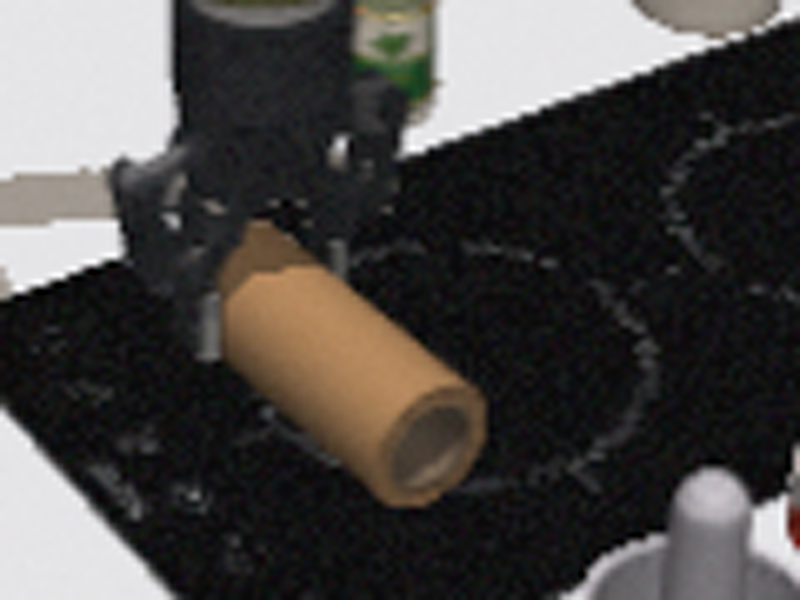

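The roll has touched down with 17 N of contact force. Its near end is at crop (435,447), which is image (275,247). I'll release and back straight up.

```bash
python3 -m creep '[[40,0,0,0.1,0,0,0],[70,0,0,0.1,0,0,0],[80,0,0,0.1,0,0,0],[100,0,0,0.1,0,0,0],[100,0,0,0.1,0,0,0]]'
python3 -m creep '[[100,0,0,0.5,0,0,0],[100,0,0,2,0,0,0],[100,0,0,4,0,0,0],[100,0,0,7,0,0,0],[100,0,0,10,0,0,0]]'
python3 -c "
from g import *
cv2.imwrite('pics/side5.png',ctrl.snapshot('side')[:,:,::-1])
cv2.imwrite('pics/top5.png',ctrl.snapshot('top')[:,:,::-1])
a=cv2.imread('pics/side5.png')[170:270,200:333];b=cv2.imread('pics/top5.png')[160:260,240:373]
cv2.imwrite('pics/b5.png',cv2.resize(np.hstack([a,b]),(798,300),interpolation=cv2.INTER_CUBIC))
go([.5,-.15,.1],[0,0,-1],[.999,.049,0])"
```

```text
time: 11.7
ee_pos: [0.4994, -0.1013, 0.0291]
tool_rot: [0.691, 0.723, 0.001, -0.001]
wrist_force: [0.6, 0.0, 0.2]
width: 0.996
grip_force: 0.0
time: 12.12
ee_pos: [0.4985, -0.1011, 0.1297]
tool_rot: [0.691, 0.723, 0.0, -0.002]
wrist_force: [0.6, -0.5, -0.1]
width: 1.0
grip_force: 0.0
shift [-0.31 -4.75 -3.56] turn [0.  0.5 0.3] q [-0.3  -0.03  1.86  0.    1.3  -0.35] F [ 1.6 -0.2  0.4]
```

View pics/b5.png

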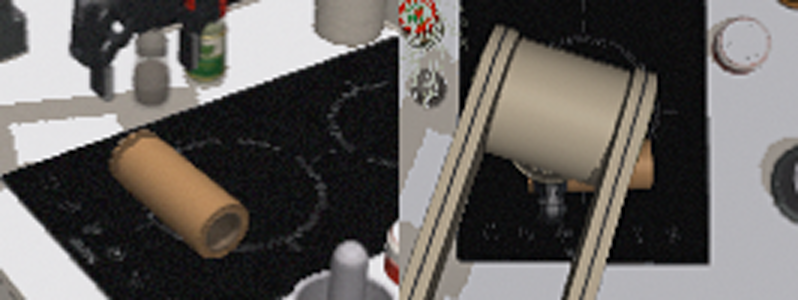

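The roll lies still on the hob, at crop (110-248, 132-258) in the side half. I'll fit a cylinder model to its brown silhouette.

```bash
cat >fit.py <<'E'
from g import *
from scipy.optimize import minimize
def cyl(p,z):
    a=np.linspace(0,2*np.pi,60); ax=np.array([-np.sin(p[2]),np.cos(p[2]),0]); e=np.array([np.cos(p[2]),np.sin(p[2]),0])
    return np.vstack([np.array([p[0],p[1],z])+s*.07*ax+.029*(np.outer(np.cos(a),e)+np.outer(np.sin(a),[0,0,1])) for s in(1,-1)])
def fit(img,box,z,p0):
    im=cv2.imread(img); x0,y0,x1,y1=box; h=cv2.cvtColor(im,cv2.COLOR_BGR2HSV)[y0:y1,x0:x1]
    m=cv2.inRange(h,(5,60,60),(25,255,255)); n,l,st,_=cv2.connectedComponentsWithStats(m); m=(l==1+st[1:,4].argmax()).astype(np.uint8)*255
    c=max(cv2.findContours(m,0,1)[0],key=cv2.contourArea); m[:]=0; cv2.fillPoly(m,[c],255)
    m=cv2.resize(m,None,fx=4,fy=4,interpolation=cv2.INTER_LINEAR)>127
    def cost(q):
        p=np.array(q)/[100,100,10]; hull=cv2.convexHull(((proj('side',cyl(p,z))+.5-[x0,y0])*4).astype(np.float32)).round().astype(int)
        k=np.zeros(m.shape,np.uint8); cv2.fillPoly(k,[hull],1); return (m^(k>0)).sum()/m.sum()
    q0=np.array(p0)*[100,100,10]
    r=minimize(cost,q0,method='Nelder-Mead',options=dict(initial_simplex=q0+np.r_[[np.zeros(3)],np.diag([1.5,1.5,1.])]))
    return r.x/[100,100,10],r.fun
E
python3 -c "
from fit import *
p,f=fit('pics/side5.png',(200,195,300,265),.034,(.5,-.15,.049));print(p,f)
go([p[0],p[1],.1],[0,0,-1],[np.cos(p[2]),np.sin(p[2]),0])"
```

```text
[ 0.50331443 -0.14955122  0.03711789] 0.030034254954734524
shift [ 0.02 -4.71 -3.56] turn [ 0.   0.5 -0.4] q [-0.3  -0.03  1.86  0.    1.3  -0.35] F [ 1.6 -0.2  0.4]
```

```bash
python3 -m creep '[[100,0.1,-1.5,-1,0,0,-0.4],[100,0.2,-3,-3,0,0,-0.4],[100,0.3,-4.7,-4,0,0,-0.4],[100,0.3,-4.7,-4,0,0,-0.4],[100,0.3,-4.7,-4,0,0,-0.4]]'
python3 -c "
from g import *
go([.503,-.1495,.031],[0,0,-1],[.9993,.037,0])"
```

```text
time: 12.63
ee_pos: [0.5016, -0.1485, 0.0884]
tool_rot: [0.694, 0.72, 0.0, -0.002]
wrist_force: [0.4, 0.3, -0.2]
width: 0.996
grip_force: 0.0
shift [ 0.14 -0.1  -5.74] turn [-0.2 -0.1  0.1] q [-0.39  0.06  1.86  0.    1.22 -0.42] F [ 0.4  0.3 -0.2]
```

```bash
python3 -m creep '[[100,0.1,-0.1,-1.5,0,0,0],[100,0.1,-0.1,-3,0,0,0],[100,0.1,-0.1,-4.5,0,0,0],[100,0.1,-0.1,-5.5,0,0,0],[100,0.1,-0.1,-5.7,0,0,0]]' 40
python3 -m creep '[[100,0,0,0,0,0,0],[60,0,0,0,0,0,0],[50,0,0,0,0,0,0],[40,0,0,0,0,0,0],[40,0,0,0,0,0,0]]'
python3 -m creep '[[40,0,0,0,0,0,0],[40,0,0,0.5,0,0,0],[40,0,0,1.5,0,0,0],[40,0,0,3,0,0,0],[40,0,0,5,0,0,0]]' 50
python3 -c "
from g import *
go([.456,.270,.25],[0,0,-1],[.9988,.049,0])"
```

```text
time: 13.05
ee_pos: [0.5024, -0.1483, 0.0308]
tool_rot: [0.694, 0.72, 0.0, -0.002]
wrist_force: [0.2, 0.9, 1.0]
width: 1.001
grip_force: 0.0
time: 13.47
ee_pos: [0.5044, -0.1496, 0.0337]
tool_rot: [0.694, 0.72, 0.001, -0.0]
wrist_force: [-1.9, 0.4, 6.5]
width: 0.661
grip_force: 43.3
time: 13.88
ee_pos: [0.5023, -0.1489, 0.0821]
tool_rot: [0.694, 0.72, 0.0, -0.002]
wrist_force: [-0.0, 0.8, -1.0]
width: 0.659
grip_force: 53.8
shift [-4.63 41.89 16.79] turn [-0.2 -0.2  0.7] q [-0.39  0.07  1.86  0.    1.21 -0.43] F [-0.   0.8 -1. ]
```

```bash
python3 -m creep '[[40,0,0,3.5,0,0,0],[40,-0.5,1,7,0,0,0],[40,-1,3,10.5,0,0,0],[40,-1.5,6,14,0,0,0],[40,-2,9,16.5,0,0,0]]'
python3 -m creep '[[40,-0.5,3.5,0,0,0,0],[40,-1,7,0,0,0,0],[40,-1.5,10.5,0,0,0,0],[40,-2,14,0,0,0,0.4],[40,-2.6,17.5,0,0,0,0.7]]'
python3 -m creep '[[40,0,3.5,0,0,0,0],[40,0,7,0,0,0,0],[40,0,10.5,0,0,0,0],[40,0,13.5,0,0,0,0],[40,0,15,0,0,0,0]]'
python3 -m creep '[[40,0,0,0,0,0,0],[40,0,0,0,0,0,0],[40,0,0,0,0,0,0],[40,0,0,0,0,0,0],[40,0,0,0,0,0,0]]'
python3 -c "
from fit import *
go([.456,.270,.15],[0,0,-1],[.9988,.049,0])
cv2.imwrite('pics/side6.png',ctrl.snapshot('side')[:,:,::-1])
cv2.imwrite('pics/top6.png',ctrl.snapshot('top')[:,:,::-1])
a=cv2.imread('pics/side6.png')[90:210,100:260];b=cv2.imread('pics/top6.png')[160:280,100:260]
cv2.imwrite('pics/b6.png',cv2.resize(np.hstack([a,b]),(800,300),interpolation=cv2.INTER_CUBIC))"
```

```text
time: 14.3
ee_pos: [0.4837, -0.0612, 0.2494]
tool_rot: [0.694, 0.72, 0.001, 0.0]
wrist_force: [2.5, 1.2, -0.6]
width: 0.656
grip_force: 53.9
time: 14.72
ee_pos: [0.4572, 0.1154, 0.2469]
tool_rot: [0.689, 0.724, 0.001, -0.001]
wrist_force: [1.3, -0.0, -1.0]
width: 0.659
grip_force: 53.8
time: 15.13
ee_pos: [0.457, 0.2672, 0.2466]
tool_rot: [0.688, 0.725, 0.001, -0.001]
wrist_force: [0.7, -0.3, -0.6]
width: 0.66
grip_force: 53.8
time: 15.55
ee_pos: [0.458, 0.2628, 0.246]
tool_rot: [0.69, 0.724, 0.001, -0.001]
wrist_force: [-0.6, -0.8, -1.6]
width: 0.659
grip_force: 53.8
shift [-0.2   0.72 -9.6 ] turn [-0.1 -0.   0. ] q [ 0.42 -0.07  1.69  0.    1.52  0.37] F [-0.6 -0.8 -1.6]
```

View pics/b6.png

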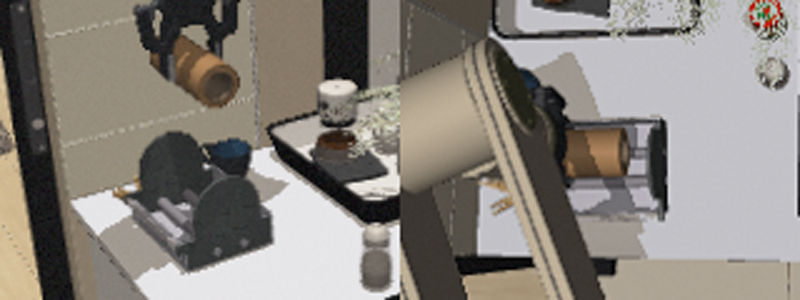

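The roll hangs level over the dispenser, parallel to its rollers. I'll centre it and lower it.

```bash
python3 -m creep '[[40,-0.1,0.3,-1.5,0,0,0],[40,-0.1,0.7,-3,0,0,0],[40,-0.1,0.7,-5,0,0,0],[40,-0.1,0.7,-7,0,0,0],[40,-0.1,0.7,-9,0,0,0]]'
python3 -m creep '[[40,0,0,0,0,0,0],[40,0,0,0,0,0,0],[40,0,0,0,0,0,0],[40,0,0,0,0,0,0],[40,0,0,0,0,0,0]]'
python3 -c "
from fit import *
go([.457,.270,.06],[0,0,-1],[.9988,.049,0])
cv2.imwrite('pics/side7.png',ctrl.snapshot('side')[:,:,::-1])
cv2.imwrite('pics/top7.png',ctrl.snapshot('top')[:,:,::-1])
a=cv2.imread('pics/side7.png')[110:200,130:250];b=cv2.imread('pics/top7.png')[180:270,130:250]
cv2.imwrite('pics/b7.png',cv2.resize(np.hstack([a,b]),(800,300),interpolation=cv2.INTER_CUBIC))"
```

```text
time: 16.07
ee_pos: [0.457, 0.2705, 0.1552]
tool_rot: [0.69, 0.724, 0.001, -0.001]
wrist_force: [-0.1, 0.4, -1.3]
width: 0.657
grip_force: 53.9
time: 16.48
ee_pos: [0.4578, 0.2713, 0.1576]
tool_rot: [0.689, 0.724, 0.002, -0.0]
wrist_force: [-0.2, -0.2, -1.0]
width: 0.656
grip_force: 53.8
shift [-0.08 -0.13 -9.76] turn [-0.2  0.1 -0. ] q [0.44 0.   1.78 0.   1.35 0.39] F [-0.2 -0.2 -1. ]
```

View pics/b7.png

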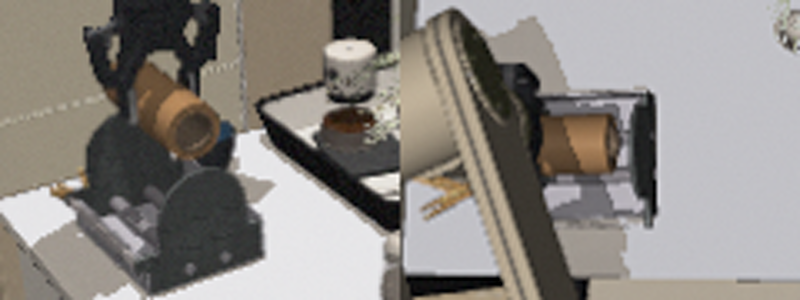

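The roll is still above the cheeks and lined up. I'll keep lowering and watch the force.

```bash
python3 -m creep '[[40,0,-0.1,-1.5,0,0,0],[40,0,-0.1,-3,0,0,0],[40,0,-0.1,-4.5,0,0,0],[40,0,-0.1,-6,0,0,0],[40,0,-0.1,-7,0,0,0]]'
python3 -m creep '[[40,0,0,-0.6,0,0,0],[40,0,0,-1.2,0,0,0],[40,0,0,-1.8,0,0,0],[40,0,0,-2.4,0,0,0],[40,0,0,-2.6,0,0,0]]'
python3 -c "
from fit import *
go([.457,.270,.05],[0,0,-1],[.9988,.049,0])"
```

```text
time: 17.0
ee_pos: [0.4564, 0.2698, 0.0847]
tool_rot: [0.689, 0.724, 0.0, -0.001]
wrist_force: [-1.1, 0.2, -1.4]
width: 0.659
grip_force: 53.8
time: 17.42
ee_pos: [0.4566, 0.2699, 0.0592]
tool_rot: [0.689, 0.724, 0.001, -0.001]
wrist_force: [-0.2, 0.4, -1.5]
width: 0.66
grip_force: 53.8
shift [ 0.04  0.01 -0.92] turn [-0.1 -0.  -0. ] q [0.44 0.12 1.86 0.   1.17 0.38] F [-0.2  0.4 -1.5]
```

```bash
python3 -m creep '[[40,0,0,-0.2,0,0,0],[40,0,0,-0.4,0,0,0],[40,0,0,-0.6,0,0,0],[40,0,0,-0.7,0,0,0],[40,0,0,-0.7,0,0,0]]'
python3 -m creep '[[40,0,0,-0.1,0,0,0],[40,0,0,-0.1,0,0,0],[40,0,0,-0.2,0,0,0],[40,0,0,-0.2,0,0,0],[40,0,0,-0.2,0,0,0]]'
```

```text
time: 17.83
ee_pos: [0.4567, 0.2699, 0.0527]
tool_rot: [0.689, 0.724, 0.001, -0.001]
wrist_force: [0.8, 0.2, -0.8]
width: 0.659
grip_force: 53.8
time: 18.25
ee_pos: [0.4569, 0.27, 0.0524]
tool_rot: [0.689, 0.724, 0.001, -0.001]
wrist_force: [-7.8, -3.3, 14.1]
width: 0.657
grip_force: 55.6
```

Contact is mostly on the rear roller, with a force of -7.8 N in x. I'll shift about 3 mm towards -x and go on.

```bash
python3 -m creep '[[40,-0.1,0,0.1,0,0,0],[40,-0.2,0,0.1,0,0,0],[40,-0.3,0,0.1,0,0,0],[40,-0.3,0,0.1,0,0,0],[40,-0.3,0,0,0,0,0]]'
python3 -m creep '[[40,0,0,-0.05,0,0,0],[40,0,0,-0.1,0,0,0],[40,0,0,-0.1,0,0,0],[40,0,0,-0.1,0,0,0],[40,0,0,-0.1,0,0,0]]'
```

```text
time: 18.67
ee_pos: [0.4544, 0.2701, 0.0516]
tool_rot: [0.689, 0.724, 0.001, -0.001]
wrist_force: [-0.1, -1.2, 11.6]
width: 0.658
grip_force: 55.3
time: 19.08
ee_pos: [0.4548, 0.2702, 0.0514]
tool_rot: [0.689, 0.724, 0.002, -0.001]
wrist_force: [-3.0, -2.7, 12.4]
width: 0.658
grip_force: 55.4
```

The roll rests on both rollers: x force is close to zero and there is an upward load. I'll open a little and back straight out.

```bash
python3 -m creep '[[40,-0.1,0,0.1,0,0,0],[72,-0.1,0,0.1,0,0,0],[80,-0.1,0,0.1,0,0,0],[82,-0.1,0,0.1,0,0,0],[82,-0.1,0,0.1,0,0,0]]' 20
python3 -m creep '[[82,0,0,0.5,0,0,0],[82,0,0,1.5,0,0,0],[82,0,0,3,0,0,0],[82,0,0,5,0,0,0],[82,0,0,7,0,0,0]]'
python3 -m creep '[[82,0,0,3.5,0,0,0],[82,0,0,7,0,0,0],[82,0,-3,10,0,0,0],[82,-1,-7,10,0,0,0],[82,-2,-11,10,0,0,0]]'
python3 -m creep '[[82,-1,-4,0,0,0,0],[82,-2,-8,0,0,0,0],[82,-3,-12,0,0,0,0],[82,-4,-16,0,0,0,0],[82,-4,-16,0,0,0,0]]'
python3 -c "
from fit import *
cv2.imwrite('pics/side8.png',ctrl.snapshot('side')[:,:,::-1])
cv2.imwrite('pics/top8.png',ctrl.snapshot('top')[:,:,::-1])
a=cv2.imread('pics/side8.png')[130:205,130:230];b=cv2.imread('pics/top8.png')[190:265,130:230]
cv2.imwrite('pics/b8.png',cv2.resize(np.hstack([a,b]),(800,300),interpolation=cv2.INTER_CUBIC))"
```

```text
time: 19.5
ee_pos: [0.4523, 0.2698, 0.0502]
tool_rot: [0.689, 0.724, 0.0, -0.001]
wrist_force: [0.3, -1.1, -0.2]
width: 0.817
grip_force: 0.0
time: 19.92
ee_pos: [0.4525, 0.2698, 0.1221]
tool_rot: [0.689, 0.724, 0.001, -0.001]
wrist_force: [0.3, 0.5, 0.4]
width: 0.819
grip_force: 0.0
time: 20.33
ee_pos: [0.4341, 0.1597, 0.2248]
tool_rot: [0.689, 0.725, 0.003, 0.001]
wrist_force: [0.8, -1.0, 0.6]
width: 0.818
grip_force: 0.0
time: 20.75
ee_pos: [0.3915, -0.0064, 0.2219]
tool_rot: [0.692, 0.722, -0.0, 0.0]
wrist_force: [0.1, 0.0, -0.4]
width: 0.817
grip_force: 0.0
```

View pics/b8.png

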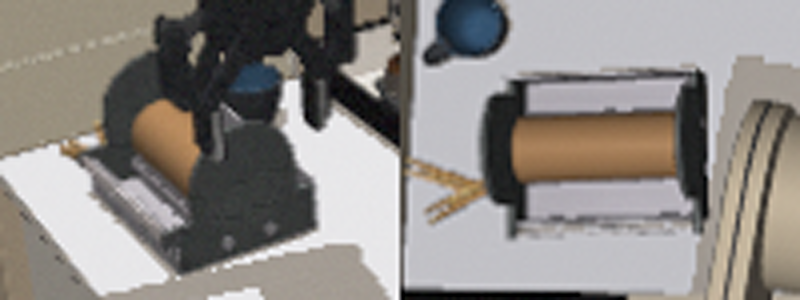

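The top view shows the roll lying on both rollers between the cheeks, at crop (512-678, 110-180). It is parallel to the rollers and the gripper is well clear, so I'm handing the job in.

```bash
python3 -c "
from bench import ctrl;print(ctrl.job_done())"
```

```text
the job is handed in; nothing more can be done
None
```

The paper roll now lies on its side in the dispenser, on both rollers between the cheeks, lowered in rather than dropped. The gripper is clear, nothing else was touched on the way, and I handed the job in at about 21 s; no verdict came back.

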